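# Move a freshly primed cover plate to its drying stand with the lifter

## Robot

A 7-joint arm with a two-finger parallel gripper is mounted at the origin on a cart in front of the work surface, level with it; the furniture and walls round the work are solid. World frame = base frame: x ahead of the robot, y to its left, z up, the work surface at z = 0. Lengths are in m, angles in rad, forces in N, time in s.
With the tool pointing down it reaches from about 0.35 to 0.9 m from the base axis. Payload 7.2 kg.
Tool frame: the origin (TCP) lies at the very end of the fingers, on their centre line; the grasp point (between the pads) lies grasp_offset behind it (grasp_offset is the distance from the TCP to the grasp point, in m); z points along the fingers, y is the line along which they close (so a half turn about z gives the same grasp; the last joint's range is limited). The gripper opens to 88 mm and grips with 3 to 60 N. Pads are 20 mm wide; open, the fingers measure 115 mm over their backs; the gripper's body (75 mm by 178 mm) begins 61 mm behind the grasp point.
Start: joints at [-1.223, 0.411, -0.013, 1.596, 0.006, 1.134, -0.082], TCP at [0.252, 0.572, 0.19] pointing down, gripper open.
Joint ranges: [-2.95, 2.95], [-0.29, 1.99], [-1.47, 1.44], [0.14, 2.54], [-1.03, 4.17], [0.13, 1.85], [-2.86, 2.86]. Speed limits (rad/s): [2.39, 2.39, 3.01, 3.01, 3.14, 3.14, 3.14].

## Interface

Orientations are given as a unit quaternion [x, y, z, w].
In Python, from station import get_obs, capture, finish_job, outline_of, landmark_of, grasp_offset gives the robot as it stands.
- The arm moves only by the shell command python3 -m handwheel 'ROWS' [FORCE]. ROWS is JSON, a list of rows, each an object with "fingers": the finger opening in mm, from 0 to 87.8; "xyz": the shift along the tool's x, y, z in mm, a list of three; "roll": the turn about the tool's z in degrees. In form: [{"fingers": fingers, "xyz": [x, y, z], "roll": roll}, ...]. A call has 1 to 12 rows; each row shifts and turns the commanded pose from where the row before left it, along the tool's axes as they then stand; what a row does not reach is not made up. A row lasts 1/12 s, in which the tool goes at most 41.7 mm and 7.16 degrees, less where a joint would pass 70% of its speed; a pose out of reach is approached as far as the arm can. A call with a gripper value outside its range is refused whole. The fingers move at their own pace and stop on an object; FORCE is the grip in N (left out, the last holds). Time passes only in rows, so rows that do not move let the fingers close. It gives the time, the measured TCP pose, the force, the opening and the grip force at its end, in the units of the state.
- get_obs(): the state, without advancing time (a new reading comes with each control period).
- capture(name): name is "side" or "top"; returns a dict with "image" (480x640x3 uint8, red, green, blue), "range_z" (480x640 float32, m along the optical axis (not along the pixel's ray), 0 where there is no reading), "intrinsics" (3x3 intrinsics, pixels), "R" (3x3) and "t" (3): a world point X has camera coordinates R X + t. Camera axes: x right, y down, z forward; pixel columns grow to the right and rows downward; lengths in m; the calibration is good to about 2 mm. A picture is of the moment at which its call begins.
- finish_job(): hands the job in; it is judged then, once.
Trained networks look in a picture, given as the dict that the camera call returned (one of the last four; its "shot" number tells which), for a name from the list of things; names that differ only in an ending like _2 or _b are one class to them, and where a whole thing is asked for, a point or a joint stands for the part that bears it (a point fixed in the world has none). Each returns a list of dicts, best first, with "p" (0 to 1); they miss things now and then, are a little off and sometimes report something else, mostly with a low value. They report only what shows in the picture. A call takes as long as a camera call. They do not tell look-alikes from the thing itself.
- outline_of(picture, thing): "pixels" (480x640 bool, what is visible of it) and "rect" ([centre column, centre row, width, height] in pixels, round what is visible of it).
- landmark_of(picture, thing): "at" ([row, column] in pixels: a listed point, or the origin of a listed thing).
The state is a dict: "time": time; "joint_positions": joint angles; "joint_vel": joint speeds; "tau": joint torques, N m; "tcp_pos": TCP position; "orientation": TCP orientation; "contact_force": force on the tool from outside, world axes, zero at the start; "moment": the same for the moment, N m; "width": opening from 0.0 (shut) to 1.0 (fully open); "gripper_force": force on a finger pad.
Only numpy, scipy, OpenCV 4.12 (cv2) and the standard library are available. Lean on these libraries where they do the work, as an engineer would, in place of code of your own. Each camera call takes 0.05 s, during which the arm holds its last target. There are 200 camera calls.

## Task

The cover plate on the spraying board has just been primed and must not be touched with the fingers: slide the lifter's blade under it (the board's fence will hold it back) and carry it to the empty drying stand. Lay it flat on the stand's two bearers, between the lips and wholly on them, draw the blade out and lay the lifter back down flat on the bench. Do not disturb the plate that is already drying on the other stand.

Things in the scene. Friction and masses are not known exactly. Their poses are not given: they have to be found in the camera images.
- cover: the primed cover plate lying on the spraying board: grey, 100 mm along its x, 120 mm along its y, 5 mm thick, rounded corners, lower edges broken 1.5 mm, a screw hole at each corner, about 0.15 kg, loose. Origin at the centre of its underside, z up.
- cover_done: the same kind of plate (100 x 120 x 5 mm), already drying on the other stand, loose. Origin at the centre of its underside.
- spray_board: fixed plywood board 200 mm along its x, 180 along its y, 18 thick; timber fence along its +x end, 16 mm higher than the board, inner face at x = +78 mm; the other sides are open. The plate lies loose on it, its x roughly along the board's x, 10 to 30 mm short of the fence. Origin: centre of the underside; upper face at z = 18 mm.
- stand_free: the empty drying stand, fixed, nearer or farther of the two: foot 150 mm along x, 148 along y, 10 thick; two timber bearers along x at |y| = 45..66 mm, tops at z = 50 mm (between them a clear gap of 90 mm, down to z = 10); side lips with inner faces at y = -66 and +66 mm, tops at z = 62. Both x ends open. Origin: centre of the underside.
- stand_used: the second stand, the same in every size, fixed, with the drying plate on it.
- lifter: cranked turner, 0.2 kg: flat steel blade x = -50..+50 mm, 72 wide, 2.5 thick, front 18 mm ground to a 0.6 mm edge; from its heel a neck 22 wide rises backward at 55 degrees to a wooden handle along x = -182..-86 mm, 24 wide, 26 high, its middle 56 above the blade's underside. It lies on its blade, handle raised, towards the robot. Origin: centre of the blade's underside, x to the edge, z up.
- lifter_tip (a point): middle of the blade's front edge, on the underside (50 mm ahead of the lifter's origin); axes as the lifter's
- lifter_grip (a point): a good place to grip the handle, near its front end, in the middle of its section (100 mm behind and 56 mm above the lifter's origin); axes as the lifter's
Not all that is in view belongs to the job. Of the things that look like the lifter, the larger one is meant.

How it is judged:
By the outcome, as a careful person would: the job done as asked, in the order asked, and still so for the second after the job is handed in, with the robot touching nothing.
It also fails if it takes over 72 s, if anything falls off the work surface, if the arm or the gripper's body presses on something with over 40 N, if the wrist force passes 120 N, or if a joint passes its speed limit or range.

## Working session

There is one attempt and no reset: what is moved stays moved. The work goes in short steps, Python scripts to look and compute and a shell command to move; the robot and the scene stay as the last step left them, time stands still between calls to the robot, and variables do not carry over. Pictures are saved under pics/ and viewed, at most 10 in all, crops included, and the job is handed in when it is done.

```bash
ls; mkdir -p pics; cat > h.py <<'E'
import numpy as np, cv2
from station import *
def world(p,mask=None):
    z=p["range_z"];K=p["intrinsics"];v,u=np.nonzero((z>0)&(mask if mask is not None else True))
    d=z[v,u];c=np.stack([(u-K[0,2])/K[0,0]*d,(v-K[1,2])/K[1,1]*d,d],1)
    return (c-p["t"])@p["R"],u,v
def proj(p,X):
    c=p["R"]@np.array(X)+p["t"];q=p["intrinsics"]@c;return q[:2]/q[2]
E
python3 - <<'E'
from h import *
o=get_obs();print(o,grasp_offset)
np.set_printoptions(precision=3,suppress=True)
for n in("top","side"):
    p=capture(n);cv2.imwrite(f"pics/{n}0.png",p["image"][:,:,::-1])
    print(n,"campos",-p["R"].T@p["t"],p["intrinsics"][0,0],"\n",p["R"])
    for t in("cover","cover_done","spray_board","stand_free","stand_used","lifter"):
        for r in outline_of(p,t)[:3]:
            X,u,v=world(p,r["pixels"]);print(t,round(r["p"],2),np.round(r["rect"]),np.median(X,0),X.min(0),X.max(0))
    for t in("lifter","lifter_tip","lifter_grip","cover","spray_board","stand_free"):
        print(t,[(round(r["p"],2),np.round(r["at"])) for r in landmark_of(p,t)[:3]])
E
```

```text
pics
{'time': 0.0, 'joint_positions': array([-1.22321017,  0.41187994, -0.01271812,  1.59703974,  0.00563406,
        1.1342945 , -0.08221654]), 'joint_vel': array([-0.00174857, -0.00115699, -0.00076735,  0.00082961,  0.0011466 ,
        0.00095412,  0.00047826]), 'tau': array([ 6.75043721e-04, -5.87955344e+01,  6.42496403e-01, -2.91063398e+01,
       -5.36976254e-02,  1.83483842e-02,  1.57948684e-04]), 'tcp_pos': array([0.25226876, 0.5712198 , 0.1893233 ]), 'orientation': array([ 2.06384998e-01,  9.78470543e-01, -7.87307851e-04, -9.40998585e-05]), 'contact_force': array([ 0.32059252, -0.81278779, -0.25511687]), 'moment': array([-5.19809653e-02,  1.46230632e-03,  2.79091589e-05]), 'gripper_force': 0.0, 'width': 1.0013938001243698} 0.0187
top campos [ 0.437 -0.055  1.284] 433.56209082429876 
 [[ 0.01  -1.    -0.009]
 [-0.996 -0.009 -0.087]
 [ 0.087  0.01  -0.996]]
cover 0.82 [203. 242.  36.  42.] [0.54  0.305 0.021] [0.481 0.252 0.013] [0.602 0.359 0.03 ]
cover_done 0.78 [376. 263.  36.  42.] [ 0.479 -0.201  0.053] [ 0.417 -0.253  0.008] [ 0.539 -0.15   0.062]
spray_board 0.86 [205. 2
[... 1409 characters left out ...]

stand_used 0.64 [285. 299.  75.  68.] [ 0.466 -0.254  0.021] [ 0.379 -0.292 -0.003] [ 0.552 -0.063  0.068]
stand_used 0.4 [327. 191.  61.  48.] [0.535 0.253 0.021] [0.437 0.179 0.   ] [0.639 0.413 0.043]
lifter 0.92 [276. 389.  82.  30.] [ 0.484 -0.452  0.005] [ 0.391 -0.5   -0.002] [ 0.541 -0.402  0.052]
lifter 0.71 [300. 235.  92.  25.] [0.508 0.038 0.008] [ 0.359  0.005 -0.001] [0.601 0.145 0.076]
lifter [(0.8, array([240., 323.])), (0.58, array([389., 296.]))]
lifter_tip [(0.58, array([383., 313.]))]
lifter_grip [(0.94, array([388., 259.])), (0.56, array([225., 288.]))]
cover [(0.71, array([187., 325.]))]
spray_board [(0.67, array([195., 325.]))]
stand_free [(0.75, array([312., 373.]))]
```

```bash
python3 - <<'E'
import cv2
a=cv2.imread("pics/top0.png")[170:320,130:510]; b=cv2.imread("pics/side0.png")[150:420,210:440]
cv2.imwrite("pics/c1.png",cv2.resize(a,(798,315),interpolation=cv2.INTER_CUBIC));cv2.imwrite("pics/c2.png",cv2.resize(b,None,fx=2.2,fy=2.2,interpolation=cv2.INTER_CUBIC))
E
```

```text
(no output)
```

View pics/c1.png

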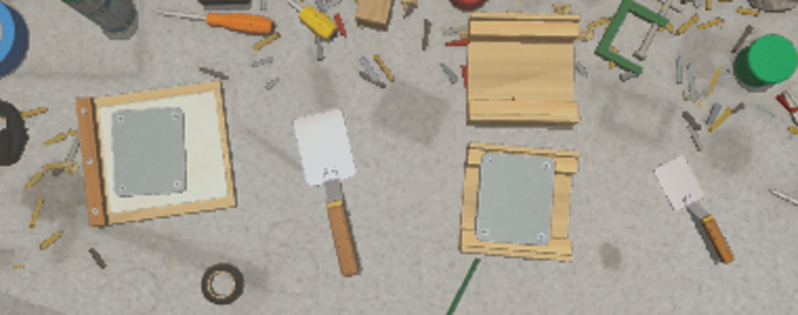

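View pics/c2.png

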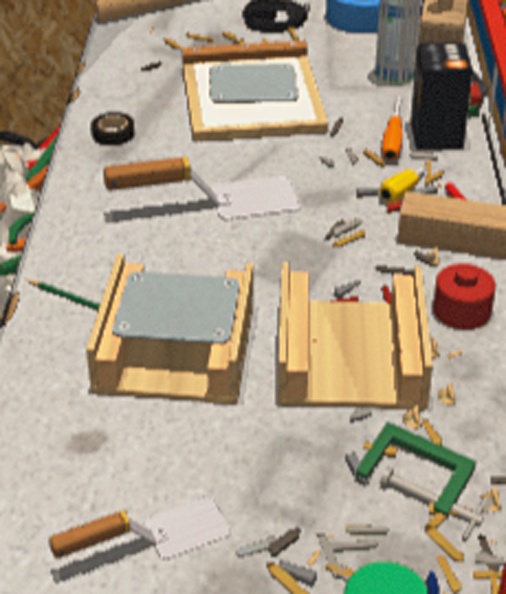

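View pics/side0.png

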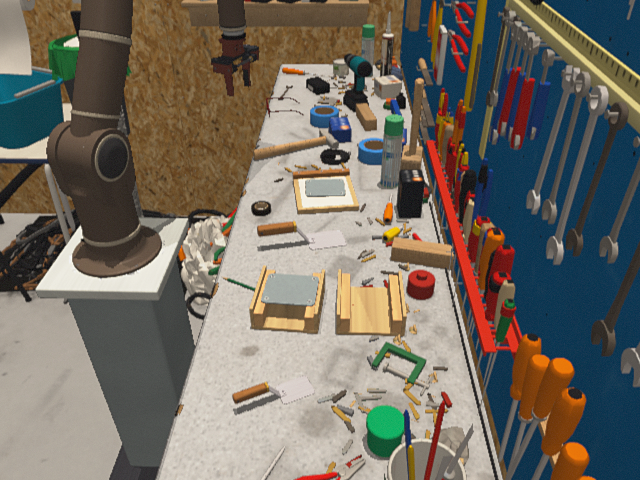

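The two lifter look-alikes are at top-image pixels (285,263), about 0.23 m long, and (462,272), about 0.15 m long. The larger one, left of the stands, is meant, and the enlarged crop confirms it. The board's fence is on its +y (image-left) side. The free stand is the farther one, at top pixel (378,202), with its bearers running along world y.

```bash
cat >> h.py <<'E'
def onplane(p,u,v,z):
    K=p["intrinsics"];r=np.stack([(u-K[0,2])/K[0,0],(v-K[1,2])/K[1,1],np.ones(len(u))],1)@p["R"]
    c=-p["R"].T@p["t"];return (c+r*((z-c[2])/r[:,2])[:,None])[:,:2]
def rect(P):
    (c,s,a)=cv2.minAreaRect((P*1000).astype(np.float32));return np.round(c,1),np.round(s,1),round(a,1)
E
python3 - <<'E'
from h import *
for n in("top","side"):
    ps=[capture(n) for _ in range(3)];p=ps[-1]
    def best(t,near):
        rs=[r for r in outline_of(p,t)]
        return min(rs,key=lambda r:np.linalg.norm(np.median(world(p,r["pixels"])[0],0)[:2]-near))["pixels"]
    print(n)
    m=best("cover",[.54,.3]);v,u=np.nonzero(m);print("cover",rect(onplane(p,u,v,.023)))
    m=best("cover_done",[.48,-.2]);v,u=np.nonzero(m);print("done",rect(onplane(p,u,v,.055)))
    m=best("spray_board",[.53,.28]);X,u,v=world(p,m);
    print("board",rect(onplane(p,u,v,.018)))
    k=X[:,2]>.03;print(" fence",k.sum(),rect(onplane(p,u[k],v[k],.034)),rect(X[k,:2]))
    m=best("stand_free",[.66,-.21]);m=cv2.dilate(m.astype(np.uint8),np.ones((5,5)))>0;X,u,v=world(p,m);k=(X[:,2]>.054)&(X[:,2]<.075)
    print("stand",k.sum(),rect(onplane(p,u[k],v[k],.062)),rect(X[k,:2]))
    c=X[k,:2].mean(0)
    for s in(-1,1):
        q=k&((X[:,0]-.66)*s>0);Q=onplane(p,u[q],v[q],.062);l=cv2.fitLine(Q.astype(np.float32),2,0,.01,.01).ravel();print("  lip",Q.mean(0),Q.min(0),Q.max(0),np.degrees(np.arctan2(l[1],l[0])))
    m=best("lifter",[.52,.04]);X,u,v=world(p,m);k=X[:,2]<.012;B=onplane(p,u[k],v[k],.0025);B=B[B[:,0]>.49]
    print("blade",k.sum(),rect(B));k=X[:,2]>.05;H=onplane(p,u[k],v[k],.069);print("handle",k.sum(),rect(H),rect(X[k,:2]))
E
```

```text
top
cover (array([542.4, 304.9]), array([123.1, 102.9]), 2.1)
done (array([ 478.5, -201.6]), array([ 99.6, 119.8]), 85.9)
board (array([538.1, 295.9]), array([181.4, 209.8]), 8.7)
 fence 408 (array([524.5, 381.4]), array([176.3,  23.6]), 8.6) (array([524.6, 382.4]), array([176.6,  23.6]), 8.6)
stand 326 (array([ 656.8, -213.7]), array([148.7, 149.7]), 89.0) (array([ 657.8, -214.1]), array([149.5, 149.4]), 89.2)
  lip [ 0.58756714 -0.21230758] [ 0.58308869 -0.28535031] [ 0.59562156 -0.13814521] 89.201645
  lip [ 0.72658946 -0.21457654] [ 0.7020859  -0.28921149] [ 0.7309522  -0.14056526] 89.0218
blade 798 (array([546.2,  61.4]), array([108.5,  71.5]), 14.4)
handle 312 (array([426.1,  30.3]), array([105.4,  24.6]), 14.0) (array([426.3,  31. ]), array([106.8,  24.2]), 13.7)
side
cover (array([537.7, 308.9]), array([118.3, 109.8]), 3.5)
done (array([ 476.7, -200.2]), array([108.4, 122.6]), 84.8)
board (array([536.2, 301.4]), array([184.3, 261.4]), 7.0)
 fence 303 (array([525.1, 379.8]), array([179. ,  41.4]), 8.1) (array([524.8, 383.1]), array([178.4,  40.2]), 7.2)
stand 482 (array([ 656.2, -218. ]), array([160. , 148.4]), 89.1) (array([ 656.1, -214. ]), array([153.7, 147.8]), 89.5)
  lip [ 0.58915836 -0.22207286] [ 0.58227799 -0.296859  ] [ 0.6093275  -0.13691898] 89.93556
  lip [ 0.72193401 -0.22197369] [ 0.69976838 -0.29899935] [ 0.73072671 -0.14026164] 89.25302
blade 643 (array([547.2,  62.8]), array([103.3,  79.6]), 15.6)
handle 437 (array([424.2,  17.6]), array([103.5,  51.2]), 14.0) (array([424.1,  28.8]), array([106. ,  29.5]), 14.0)
```

```bash
R='{"xyz":[-22.2,-22.5,0],"roll":0,"fingers":87}'
python3 -m handwheel '[{"xyz":[-22,-22.5,0],"roll":0,"fingers":87},{"xyz":[-22,-22.5,0],"roll":0,"fingers":87},{"xyz":[-22,-22.5,0],"roll":0,"fingers":87},{"xyz":[-22,-22.5,0],"roll":0,"fingers":87},{"xyz":[-22,-22.5,0],"roll":0,"fingers":87},{"xyz":[-22,-22.5,0],"roll":0,"fingers":87},{"xyz":[-22,-22.5,0],"roll":0,"fingers":87},{"xyz":[-22,-22.5,0],"roll":0,"fingers":87},{"xyz":[-22,-22.5,0],"roll":0,"fingers":87}]' 50
python3 -m handwheel '[{"xyz":[-22,-22.5,0],"roll":0,"fingers":87},{"xyz":[-22,-22.5,0],"roll":0,"fingers":87},{"xyz":[-22,-22.5,0],"roll":0,"fingers":87},{"xyz":[-22,-22.5,0],"roll":0,"fingers":87},{"xyz":[-22,-22.5,0],"roll":0,"fingers":87},{"xyz":[-22,-22.5,0],"roll":0,"fingers":87},{"xyz":[-22,-22.5,0],"roll":0,"fingers":87},{"xyz":[-22,-22.5,0],"roll":0,"fingers":87},{"xyz":[-22,-22.5,0],"roll":0,"fingers":87}]'
python3 -m handwheel '[{"xyz":[0,0,4],"roll":7.1,"fingers":87},{"xyz":[0,0,4],"roll":7.1,"fingers":87},{"xyz":[0,0,4],"roll":7.1,"fingers":87},{"xyz":[0,0,4],"roll":7.1,"fingers":87},{"xyz":[0,0,4],"roll":7.1,"fingers":87},{"xyz":[0,0,4],"roll":7.1,"fingers":87},{"xyz":[0,0,4],"roll":7.1,"fingers":87},{"xyz":[0,0,4],"roll":7.1,"fingers":87},{"xyz":[0,0,4],"roll":7.1,"fingers":87},{"xyz":[0,0,4],"roll":7.1,"fingers":87}]'
python3 -m handwheel '[{"xyz":[0,0,4],"roll":7.1,"fingers":87},{"xyz":[0,0,4],"roll":7.1,"fingers":87},{"xyz":[0,0,4],"roll":7.1,"fingers":87},{"xyz":[0,0,4],"roll":7.1,"fingers":87},{"xyz":[0,0,4],"roll":7.1,"fingers":87},{"xyz":[0,0,4],"roll":7.1,"fingers":87},{"xyz":[0,0,4],"roll":7.1,"fingers":87},{"xyz":[0,0,4],"roll":7.1,"fingers":87},{"xyz":[0,0,4],"roll":7.1,"fingers":87},{"xyz":[0,0,4],"roll":7.1,"fingers":87},{"xyz":[0,0,0],"roll":0,"fingers":87}]'
cat >> h.py <<'E'
from scipy.spatial.transform import Rotation as Ro
def state():
    o=get_obs();M=Ro.from_quat(o["orientation"]).as_matrix()
    yaw=np.degrees(np.arctan2(M[1,1],M[0,1]));tilt=np.degrees(np.arccos(-M[2,2]))
    return o,M,yaw,tilt
def go(x,y,z,lyaw):
    "tool shift to TCP target (mm) & roll so that lifter yaw (=tool y yaw+90) is lyaw"
    o,M,yaw,tilt=state();d=M.T@(np.array([x,y,z])-o["tcp_pos"]*1000)
    print("t",round(o["time"],2),"tcp",np.round(o["tcp_pos"]*1000,1),"lyaw",round(yaw+90,2),"tilt",round(tilt,2),"F",np.round(o["contact_force"],1),"j7",round(o["joint_positions"][6],2),"w",round(o["width"]*87.8,1))
    print("shift",np.round(d,1),"roll",round(-((lyaw-90-yaw+180)%360-180),2),"; dir x",np.round(M[:,0],3),"y",np.round(M[:,1],3))
E
python3 -c "
from h import *
go(455,37.6,37.3,14.2)"
```

```text
time: 2.85
tcp_pos: [0.3522, 0.3051, 0.1904]
orientation: [0.206, 0.978, 0.0, 0.0]
contact_force: [0.5, 0.3, 0.0]
width: 0.987
gripper_force: 0.0
time: 3.6
tcp_pos: [0.4516, 0.0398, 0.1905]
orientation: [0.206, 0.978, 0.0, 0.0]
contact_force: [-0.4, -0.1, -0.2]
width: 0.994
gripper_force: 0.0
time: 4.43
tcp_pos: [0.4512, 0.0414, 0.1501]
orientation: [0.738, 0.674, 0.0, 0.0]
contact_force: [-0.1, 1.0, -1.3]
width: 0.988
gripper_force: 0.0
time: 5.35
tcp_pos: [0.4508, 0.0414, 0.1097]
orientation: [0.993, 0.121, -0.0, 0.0]
contact_force: [0.1, -0.6, -0.4]
width: 0.99
gripper_force: 0.0
t 5.35 tcp [450.8  41.4 109.7] lyaw 13.87 tilt 0.04 F [ 0.1 -0.6 -0.4] j7 -1.31 w 87.0
shift [ 3.2  4.6 72.4] roll -0.33 ; dir x [ 0.971  0.24  -0.001] y [ 0.24  -0.971  0.   ]
```

```bash

python3 -m handwheel '[{"xyz":[3.2,4.6,15],"roll":-0.3,"fingers":87},{"xyz":[0,0,20],"roll":0,"fingers":87},{"xyz":[0,0,20],"roll":0,"fingers":87},{"xyz":[0,0,12],"roll":0,"fingers":87},{"xyz":[0,0,5],"roll":0,"fingers":60},{"xyz":[0,0,0],"roll":0,"fingers":30},{"xyz":[0,0,0],"roll":0,"fingers":5},{"xyz":[0,0,0],"roll":0,"fingers":5},{"xyz":[0,0,0],"roll":0,"fingers":5},{"xyz":[0,0,0],"roll":0,"fingers":5},{"xyz":[0,0,0],"roll":0,"fingers":5},{"xyz":[0,0,0],"roll":0,"fingers":5}]' 60
python3 - <<'E'
from h import *
go(455,37.6,37.3,14.2)
a=[]
for n in("top","side"):
    p=capture(n);m=min(outline_of(p,"lifter"),key=lambda r:np.linalg.norm(np.median(world(p,r["pixels"])[0],0)[:2]-[.52,.04]))["pixels"]
    X,u,v=world(p,m);k=X[:,2]<.012;B=onplane(p,u[k],v[k],.0025);B=B[B[:,0]>.49];print(rect(B))
    c=proj(p,[.5,.05,.03]).astype(int);a.append(cv2.resize(p["image"][c[1]-60:c[1]+60,c[0]-80:c[0]+80,::-1],None,fx=2.5,fy=2.5))
cv2.imwrite("pics/c3.png",np.hstack(a))
E
```

```text
time: 6.35
tcp_pos: [0.4556, 0.0378, 0.0385]
orientation: [0.992, 0.126, 0.0, -0.0]
contact_force: [-0.2, -1.1, 0.5]
width: 0.422
gripper_force: 0.0
t 6.35 tcp [455.6  37.8  38.5] lyaw 14.5 tilt 0.04 F [-0.2 -1.1  0.5] j7 -1.16 w 37.0
shift [-0.6  0.1  1.2] roll 0.3 ; dir x [0.968 0.25  0.001] y [ 0.25  -0.968 -0.   ]
(array([561.8,  65.4]), array([79.2, 74.2]), 14.8)
(array([548.8,  65. ]), array([102.5,  73.6]), 12.1)
```

View pics/c3.png

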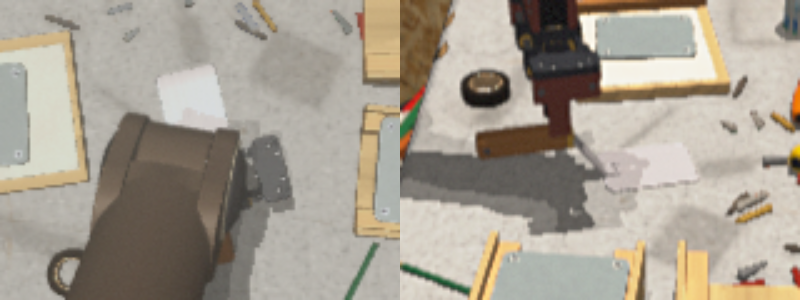

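The right half (side view) shows the fingers straddling the front of the handle, with the blade flat on the bench. They are still closing (width 37 mm).

```bash

python3 -m handwheel '[{"xyz":[0,0,0],"roll":0,"fingers":5},{"xyz":[0,0,0],"roll":0,"fingers":5},{"xyz":[0,0,0],"roll":0,"fingers":5},{"xyz":[0,0,0],"roll":0,"fingers":5},{"xyz":[0,0,0],"roll":0,"fingers":5},{"xyz":[0,0,0],"roll":0,"fingers":5},{"xyz":[0,0,0],"roll":0,"fingers":5}]' 60
python3 -m handwheel '[{"xyz":[0,0,-5],"roll":0,"fingers":5},{"xyz":[0,0,-10],"roll":0,"fingers":5},{"xyz":[0,0,-20],"roll":0,"fingers":5},{"xyz":[0,0,-25],"roll":0,"fingers":5},{"xyz":[0,0,-20],"roll":0,"fingers":5},{"xyz":[0,0,0],"roll":0,"fingers":5},{"xyz":[0,0,0],"roll":0,"fingers":5}]'
python3 - <<'E'
from h import *
p=capture("side")
for r in outline_of(p,"lifter"):
    X,u,v=world(p,r["pixels"]);print(r["p"],np.median(X,0));
    if X[:,1].mean()>-.2:
        B=X[X[:,0]>.52];A=np.c_[B[:,:2]-[.55,.06],np.ones(len(B))];s=np.linalg.lstsq(A,B[:,2],rcond=None)[0];print(len(B),s,B.max(0))
go(*[0]*4)
E
```

```text
time: 7.13
tcp_pos: [0.4554, 0.0376, 0.0381]
orientation: [0.992, 0.126, -0.0, 0.0]
contact_force: [-0.2, -0.1, -0.7]
width: 0.058
gripper_force: 0.0
time: 7.72
tcp_pos: [0.4563, 0.038, 0.1196]
orientation: [0.992, 0.126, 0.002, -0.001]
contact_force: [0.3, 0.1, -0.3]
width: 0.059
gripper_force: 0.0
0.72 [ 0.4831565  -0.45288163  0.0050277 ]
0.65 [0.50739967 0.03708072 0.00874154]
427 [-0.00665902 -0.01725737  0.00519434] [0.59864391 0.10220734 0.01098202]
t 7.82 tcp [454.9  37.8 117.9] lyaw 14.5 tilt 0.03 F [-0.7  0.5 -0. ] j7 -1.29 w 5.1
shift [-449.9  -77.2  118.1] roll 14.5 ; dir x [ 0.968  0.25  -0.   ] y [ 0.25  -0.968 -0.   ]
```

```bash

python3 - <<'E'
from h import *
a=[]
for n in("top","side"):
    p=capture(n)
    c=proj(p,[.48,.04,.06]).astype(int);a.append(cv2.resize(p["image"][c[1]-60:c[1]+60,c[0]-80:c[0]+80,::-1],None,fx=2.5,fy=2.5))
    for t in ("lifter_grip","lifter_tip","lifter"):
      for r in landmark_of(p,t):
        print(n,t,round(r["p"],2),[np.round(onplane(p,np.array([r["at"][1]]),np.array([r["at"][0]]),z)[0],3) for z in(0.,.056)])
    m=[r["pixels"] for r in outline_of(p,"lifter") if np.median(world(p,r["pixels"])[0][:,1])>-.2][0]
    X,u,v=world(p,m);k=X[:,2]>.04;print("handle",k.sum(),rect(X[k,:2]),np.percentile(X[k,2],[2,50,98]),X[k].min(0),X[k].max(0))
cv2.imwrite("pics/c4.png",np.hstack(a))
E
```

```text
top lifter_grip 0.74 [array([0.59, 0.08]), array([0.583, 0.074])]
top lifter_grip 0.64 [array([0.53 , 0.291]), array([0.526, 0.276])]
top lifter_grip 0.15 [array([ 0.653, -0.204]), array([ 0.644, -0.198])]
top lifter_tip 0.96 [array([0.592, 0.085]), array([0.585, 0.079])]
top lifter_tip 0.76 [array([ 0.536, -0.422]), array([ 0.531, -0.406])]
top lifter 0.98 [array([0.547, 0.057]), array([0.543, 0.052])]
top lifter 0.69 [array([ 0.507, -0.444]), array([ 0.504, -0.427])]
handle 47 (array([393.,  15.]), array([33.3, 11.3]), 1.1) [0.05560044 0.06595779 0.0706725 ] [0.37631537 0.00914815 0.04690016] [0.40959151 0.02065306 0.07268515]
side lifter_grip 0.73 [array([0.54 , 0.066]), array([ 0.543, -0.011])]
side lifter_grip 0.65 [array([ 0.44 , -0.444]), array([ 0.449, -0.488])]
side lifter_grip 0.57 [array([0.436, 0.128]), array([0.446, 0.047])]
side lifter_tip 0.68 [array([0.598, 0.08 ]), array([0.597, 0.002])]
side lifter_tip 0.61 [array([ 0.537, -0.427]), array([ 0.54 , -0.472])]
side lifter 0.95 [array([0.546, 0.063]), array([ 0.548, -0.014])]
side lifter 0.79 [array([ 0.501, -0.433]), array([ 0.507, -0.478])]
side lifter 0.4 [array([ 0.471, -0.205]), array([ 0.479, -0.264])]
handle 460 (array([427.1,  31.4]), array([112.8,  34.9]), 13.0) [0.0471233  0.06574176 0.07411335] [0.37137075 0.00390055 0.04020341] [0.48224839 0.05209495 0.07689356]
```

View pics/c4.png

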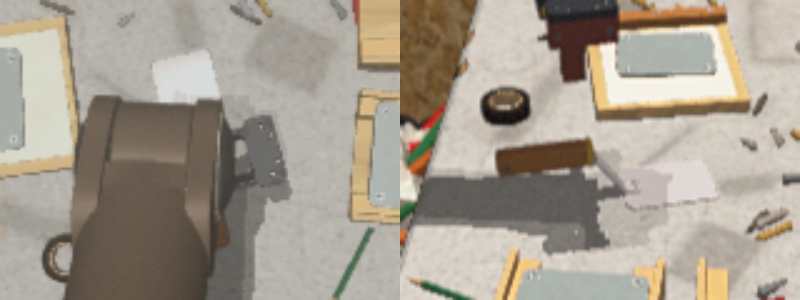

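```bash

python3 - <<'E'
from h import *
p=capture("side");o,M,*_=state()
im=p["image"][:,:,::-1].copy()
T=o["tcp_pos"];print(T)
for X,c in((T,(0,255,0)),([.455,.038,.056],(0,0,255)),([.552,.062,0],(255,0,0)),([.6,.075,0],(255,0,0)),([.375,.018,.056],(0,255,255))):
    q=proj(p,X);print(q);cv2.circle(im,tuple(np.round(q).astype(int)),1,c,-1)
c=proj(p,[.48,.04,.08]).astype(int)
cv2.imwrite("pics/c5.png",cv2.resize(im[c[1]-70:c[1]+60,c[0]-80:c[0]+80],None,fx=4.5,fy=4.5,interpolation=cv2.INTER_NEAREST))
E
```

```text
[0.45532345 0.03753348 0.11802127]
[288.62306753 207.81658673]
[289.50004533 227.70177837]
[326.77487299 240.20594783]
[344.49777333 237.69026789]
[258.08603236 231.61011738]
```

View pics/c5.png

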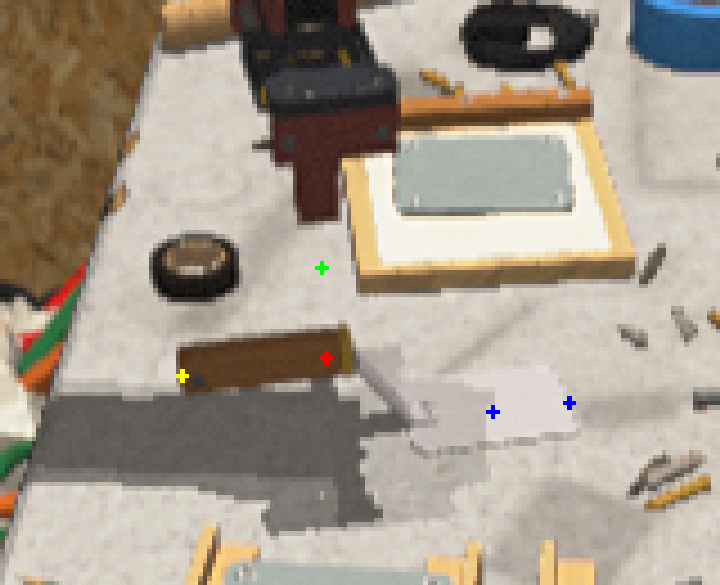

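```bash

python3 - <<'E'
from h import *
p=capture("side");X,u,v=world(p)
for r in range(170,200,3):
    k=(v==r)&(u>270)&(u<310)&(X[:,2]>.1);print(r,k.sum(),np.round(X[k].mean(0),3) if k.any() else "",np.round(X[k][:,0].min(),3) if k.any() else "",np.round(X[k][:,0].max(),3)if k.any() else "")
p=capture("top");X,u,v=world(p);o,*_=state();print(o["tcp_pos"])
k=(np.hypot(X[:,0]-.45,X[:,1]-.04)<.2)&(X[:,2]>.1)&(X[:,2]<.35)
for a in np.arange(.1,.34,.02):
    q=k&(X[:,2]>a)&(X[:,2]<a+.02);print(round(a,2),q.sum(),np.round(X[q].min(0),3) if q.any() else"",np.round(X[q].max(0),3) if q.any() else"")
E
```

```text
170 33 [ 0.471 -0.042  0.27 ] 0.428 0.507
173 31 [ 0.474 -0.043  0.264] 0.431 0.508
176 29 [ 0.476 -0.042  0.255] 0.445 0.507
179 29 [ 0.475 -0.04   0.246] 0.444 0.507
182 28 [ 0.474 -0.04   0.238] 0.443 0.504
185 13 [0.454 0.01  0.201] 0.444 0.468
188 10 [0.456 0.028 0.182] 0.443 0.467
191 10 [0.456 0.029 0.173] 0.443 0.466
194 11 [0.457 0.028 0.165] 0.442 0.469
197 10 [0.458 0.026 0.157] 0.446 0.469
[0.45536305 0.03760679 0.11810191]
0.1 0  
0.12 0  
0.14 0  
0.16 0  
0.18 0  
0.2 0  
0.22 0  
0.24 29 [ 0.44  -0.026  0.242] [ 0.497 -0.004  0.249]
0.26 390 [ 0.442 -0.054  0.262] [ 0.508 -0.007  0.277]
0.28 0  
0.3 0  
0.32 0
```

The reported TCP projects to (289,208), but the real fingertips end at about (288,198). By depth they are about 35 mm higher than reported, so the first closing passed above the handle. I'll regrasp 35 mm lower.

```bash

python3 -m handwheel '[{"xyz":[0,0,0],"roll":0,"fingers":87},{"xyz":[0,0,0],"roll":0,"fingers":87},{"xyz":[0,0,0],"roll":0,"fingers":87},{"xyz":[0,0,0],"roll":0,"fingers":87},{"xyz":[0,0,0],"roll":0,"fingers":87},{"xyz":[0,0,0],"roll":0,"fingers":87},{"xyz":[0,0,0],"roll":0,"fingers":87},{"xyz":[0,0,10],"roll":0,"fingers":87},{"xyz":[0,0,20],"roll":0,"fingers":87}]' 60
python3 -m handwheel '[{"xyz":[0,0,25],"roll":0,"fingers":87},{"xyz":[0,0,25],"roll":0,"fingers":87},{"xyz":[0,0,15],"roll":0,"fingers":87},{"xyz":[0,0,10],"roll":0,"fingers":87},{"xyz":[0,0,9],"roll":0,"fingers":60},{"xyz":[0,0,0],"roll":0,"fingers":10},{"xyz":[0,0,0],"roll":0,"fingers":10},{"xyz":[0,0,0],"roll":0,"fingers":10},{"xyz":[0,0,0],"roll":0,"fingers":10},{"xyz":[0,0,0],"roll":0,"fingers":10},{"xyz":[0,0,0],"roll":0,"fingers":10},{"xyz":[0,0,0],"roll":0,"fingers":10}]' 60
python3 -m handwheel '[{"xyz":[0,0,0],"roll":0,"fingers":10},{"xyz":[0,0,0],"roll":0,"fingers":10},{"xyz":[0,0,0],"roll":0,"fingers":10},{"xyz":[0,0,0],"roll":0,"fingers":10},{"xyz":[0,0,0],"roll":0,"fingers":10},{"xyz":[0,0,0],"roll":0,"fingers":10}]' 60
```

```text
time: 9.22
tcp_pos: [0.457, 0.0381, 0.0889]
orientation: [0.992, 0.126, 0.002, -0.001]
contact_force: [-0.3, 0.1, 0.5]
width: 0.7
gripper_force: 0.0
time: 10.22
tcp_pos: [0.4556, 0.0378, 0.0045]
orientation: [0.992, 0.126, 0.0, -0.0]
contact_force: [0.4, -0.3, 0.9]
width: 0.421
gripper_force: 0.0
time: 10.72
tcp_pos: [0.4553, 0.0377, 0.0042]
orientation: [0.992, 0.126, -0.0, -0.0]
contact_force: [-1.3, 0.8, 3.2]
width: 0.275
gripper_force: 60.0
```

```bash

python3 -m handwheel '[{"xyz":[0,0,-5],"roll":0,"fingers":10},{"xyz":[0,0,-10],"roll":0,"fingers":10},{"xyz":[0,0,-20],"roll":0,"fingers":10},{"xyz":[0,0,-20],"roll":0,"fingers":10},{"xyz":[0,0,-15],"roll":0,"fingers":10},{"xyz":[0,0,-10],"roll":0,"fingers":10}]' 60
python3 -m handwheel '[{"xyz":[0,0,0],"roll":-7,"fingers":10},{"xyz":[0,0,0],"roll":-7,"fingers":10},{"xyz":[0,0,0],"roll":-7,"fingers":10},{"xyz":[0,0,0],"roll":-7,"fingers":10},{"xyz":[0,0,0],"roll":-7,"fingers":10},{"xyz":[0,0,0],"roll":-7,"fingers":10},{"xyz":[0,0,0],"roll":-7,"fingers":10},{"xyz":[0,0,0],"roll":-7,"fingers":10},{"xyz":[0,0,0],"roll":-7,"fingers":10},{"xyz":[0,0,0],"roll":-7,"fingers":10},{"xyz":[0,0,0],"roll":-7,"fingers":10},{"xyz":[0,0,0],"roll":-7,"fingers":10}]' 60
python3 - <<'E'
from h import *
go(575.5,79.2,60,98.9)
p=capture("side")
for r in outline_of(p,"lifter"):
    X,u,v=world(p,r["pixels"])
    if X[:,1].mean()>-.2:
        print(r["p"],rect(X[:,:2]),X.min(0),X.max(0))
        B=X[X[:,1]>.10]; s=np.polyfit(B[:,1],B[:,2],1);print(len(B),s,B[:,2].mean(),B[:,1].mean())
E
```

```text
time: 11.22
tcp_pos: [0.4559, 0.0374, 0.0861]
orientation: [0.992, 0.126, 0.001, -0.0]
contact_force: [0.6, 0.3, -2.8]
width: 0.272
gripper_force: 60.0
time: 12.22
tcp_pos: [0.4552, 0.0374, 0.0844]
orientation: [0.651, 0.759, -0.0, 0.0]
contact_force: [-0.8, -0.6, -2.3]
width: 0.269
gripper_force: 60.0
t 12.22 tcp [455.2  37.4  84.4] lyaw 98.81 tilt 0.02 F [-0.8 -0.6 -2.3] j7 0.09 w 23.6
shift [ 22.9 125.3  24.4] roll -0.09 ; dir x [-0.153  0.988 -0.   ] y [ 0.988  0.153 -0.   ]
0.59 (array([451.6,  65.4]), array([ 68.4, 238.6]), 9.0) [ 0.40163429 -0.05320761  0.07980487] [0.47888065 0.18473432 0.15597943]
113 [-0.01657899  0.08732745] 0.08501179902507028 0.13967365582381586
```

```bash

python3 -m handwheel '[{"xyz":[3,20,0],"roll":0,"fingers":10},{"xyz":[4,25,0],"roll":0,"fingers":10},{"xyz":[4,25,4],"roll":0,"fingers":10},{"xyz":[4,25,8],"roll":0,"fingers":10},{"xyz":[4,20,8],"roll":0,"fingers":10},{"xyz":[4,10.3,4.4],"roll":0,"fingers":10},{"xyz":[0,0,0],"roll":0,"fingers":10},{"xyz":[0,0,0],"roll":0,"fingers":10}]' 60
python3 - <<'E'
from h import *
go(575.5,79.2,23,98.9)
a=[]
for n in("side","top"):
    p=capture(n)
    for r in outline_of(p,"lifter"):
        X,u,v=world(p,r["pixels"])
        if X[:,1].mean()>-.2:
            B=X[X[:,1]>.15];print(n,r["p"],rect(X[:,:2]),rect(B[:,:2]),X.max(0),B[:,2].mean(),np.polyfit(B[:,1],B[:,2],1)[0])
    c=proj(p,[.54,.23,.03]).astype(int);a.append(cv2.resize(p["image"][c[1]-50:c[1]+50,c[0]-65:c[0]+65,::-1],None,fx=3,fy=3,interpolation=cv2.INTER_CUBIC))
cv2.imwrite("pics/c6.png",np.hstack(a))
E
```

```text
time: 12.98
tcp_pos: [0.5749, 0.0786, 0.0592]
orientation: [0.654, 0.757, -0.001, -0.0]
contact_force: [-0.5, 0.4, -2.5]
width: 0.274
gripper_force: 60.0
t 12.98 tcp [574.9  78.6  59.2] lyaw 98.38 tilt 0.12 F [-0.5  0.4 -2.5] j7 0.1 w 24.1
shift [ 0.5  0.8 36.2] roll -0.52 ; dir x [-0.146  0.989 -0.001] y [ 0.989  0.146 -0.002]
side 0.61 (array([558.5, 108.6]), array([235. ,  78.3]), 89.5) (array([559.8, 188.2]), array([78.3, 75.1]), 2.0) [0.5983782  0.22600049 0.13026564] 0.05574724592229712 -0.03427500802169732<stdin>:9: RuntimeWarning: Mean of empty slice.
  ret = ret.dtype.type(ret / rcount)
Traceback (most recent call last):
TypeError: expected non-empty vector for x
```

```bash

python3 -m handwheel '[{"xyz":[0.5,0.8,10],"roll":-0.3,"fingers":10},{"xyz":[0,0,15],"roll":0,"fingers":10},{"xyz":[0,0,5],"roll":0,"fingers":10},{"xyz":[0,0,0],"roll":0,"fingers":10},{"xyz":[0,0,0],"roll":0,"fingers":10}]' 60
python3 - <<'E'
from h import *
go(575.5,79.2,23,98.9)
a=[]
for n in("side","top"):
    p=capture(n)
    for r in outline_of(p,"lifter"):
        X,u,v=world(p,r["pixels"])
        B=X[X[:,1]>.15]
        if len(B)>20:
            print(n,r["p"],rect(X[:,:2]),rect(B[:,:2]),X.max(0),B[:,2].mean(),np.polyfit(B[:,1],B[:,2],1)[0])
    c=proj(p,[.54,.23,.03]).astype(int);a.append(cv2.resize(p["image"][c[1]-50:c[1]+50,c[0]-65:c[0]+65,::-1],None,fx=3,fy=3,interpolation=cv2.INTER_CUBIC))
cv2.imwrite("pics/c6.png",np.hstack(a))
E
python3 -m handwheel '[{"xyz":[0,0,1.5],"roll":0,"fingers":10},{"xyz":[0,0,0],"roll":0,"fingers":10}]' 60
python3 -m handwheel '[{"xyz":[0,0,1.5],"roll":0,"fingers":10},{"xyz":[0,0,0],"roll":0,"fingers":10}]' 60

```

```text
time: 13.6
tcp_pos: [0.5762, 0.0792, 0.0295]
orientation: [0.651, 0.759, -0.0, -0.0]
contact_force: [-0.8, -0.4, -2.4]
width: 0.265
gripper_force: 60.0
t 13.6 tcp [576.2  79.2  29.5] lyaw 98.76 tilt 0.05 F [-0.8 -0.4 -2.4] j7 0.12 w 23.3
shift [ 0.1 -0.7  6.5] roll -0.14 ; dir x [-0.152  0.988 -0.   ] y [ 0.988  0.152 -0.001]
side 0.72 (array([560.4, 116. ]), array([ 65.2, 251.1]), 3.5) (array([555.2, 196.3]), array([64.4, 90.8]), 2.4) [0.59984611 0.24242038 0.10211683] 0.03020287102452086 -0.027200187133465056
time: 13.97
tcp_pos: [0.5767, 0.0795, 0.0284]
orientation: [0.651, 0.759, 0.0, 0.0]
contact_force: [-0.1, -0.4, -1.6]
width: 0.268
gripper_force: 60.0
time: 14.13
tcp_pos: [0.5765, 0.0795, 0.0266]
orientation: [0.651, 0.759, -0.0, -0.0]
contact_force: [-0.0, -0.1, -1.7]
width: 0.268
gripper_force: 60.0
```

View pics/c6.png

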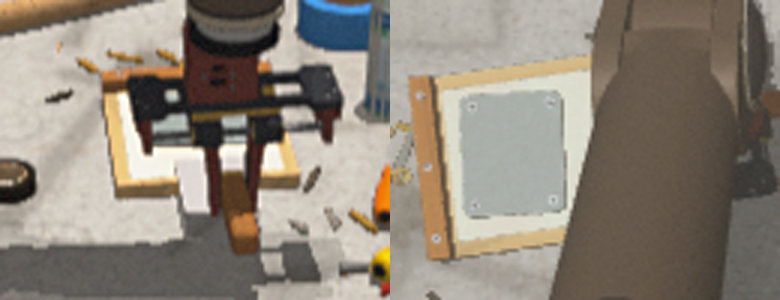

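The picture shows the blade behind and left of the handle over the board's open edge, with the plate still in place. I'll lower until the blade touches the board.

```bash

python3 -m handwheel '[{"xyz":[0,0,1.2],"roll":0,"fingers":10},{"xyz":[0,0,0],"roll":0,"fingers":10}]' 60|grep -E "tcp|contact"
python3 -m handwheel '[{"xyz":[0,0,1.2],"roll":0,"fingers":10},{"xyz":[0,0,0],"roll":0,"fingers":10}]' 60|grep -E "tcp|contact"
python3 -m handwheel '[{"xyz":[0,0,1],"roll":0,"fingers":10},{"xyz":[0,0,0],"roll":0,"fingers":10}]' 60|grep -E "tcp|contact"
```

```text
tcp_pos: [0.5765, 0.0795, 0.0253]
contact_force: [-0.6, 0.0, -1.1]
tcp_pos: [0.5765, 0.0794, 0.0241]
contact_force: [0.7, -0.8, -2.1]
tcp_pos: [0.5765, 0.0794, 0.0232]
contact_force: [0.5, -0.1, -1.5]
```

```bash

for i in 1; do
python3 -m handwheel '[{"xyz":[0,0,0.8],"roll":0,"fingers":10},{"xyz":[0,0,0],"roll":0,"fingers":10}]' 60|grep -E "tcp|contact"
python3 -m handwheel '[{"xyz":[0,0,0.8],"roll":0,"fingers":10},{"xyz":[0,0,0],"roll":0,"fingers":10}]' 60|grep -E "tcp|contact"
python3 -m handwheel '[{"xyz":[0,0,0.7],"roll":0,"fingers":10},{"xyz":[0,0,0],"roll":0,"fingers":10}]' 60|grep -E "tcp|contact"
done
```

```text
tcp_pos: [0.5766, 0.0795, 0.0224]
contact_force: [-0.8, 0.2, -2.0]
tcp_pos: [0.5768, 0.0793, 0.022]
contact_force: [-1.0, -0.4, 0.5]
tcp_pos: [0.5769, 0.0792, 0.0215]
contact_force: [-1.0, -1.9, 5.8]
```

```bash

python3 -m handwheel '[{"xyz":[3,-0.3,0],"roll":0,"fingers":10},{"xyz":[4,-0.3,0],"roll":0,"fingers":10},{"xyz":[4,-0.4,0],"roll":0,"fingers":10},{"xyz":[4,0,0],"roll":0,"fingers":10},{"xyz":[4,0,0],"roll":0,"fingers":10},{"xyz":[4,0,0],"roll":0,"fingers":10},{"xyz":[4,0,0],"roll":0,"fingers":10},{"xyz":[4,0,0],"roll":0,"fingers":10}]' 60|grep -E "tcp|contact"
python3 -m handwheel '[{"xyz":[4,0,0],"roll":0,"fingers":10},{"xyz":[4,0,0],"roll":0,"fingers":10},{"xyz":[4,0,0],"roll":0,"fingers":10},{"xyz":[4,0,0],"roll":0,"fingers":10},{"xyz":[4,0,0],"roll":0,"fingers":10}]' 60|grep -E "tcp|contact"
python3 - <<'E'
from h import *
go(575.5,79.2,23,98.9)
for n in("top","side"):
    p=capture(n)
    for r in outline_of(p,"cover")[:1]:
        v,u=np.nonzero(r["pixels"]);X=world(p,r["pixels"])[0];print(n,r["p"],rect(onplane(p,u,v,.023)),np.median(X,0))
    c=proj(p,[.54,.28,.03]).astype(int);cv2.imwrite(f"pics/d_{n}.png",cv2.resize(p["image"][c[1]-50:c[1]+50,c[0]-65:c[0]+65,::-1],None,fx=3,fy=3,interpolation=cv2.INTER_CUBIC))
cv2.imwrite("pics/d7.png",np.hstack([cv2.imread(f"pics/d_{n}.png") for n in("side","top")]))
E
```

```text
tcp_pos: [0.5723, 0.1088, 0.022]
contact_force: [0.4, -4.8, 6.7]
tcp_pos: [0.5696, 0.1277, 0.0222]
contact_force: [1.5, -6.9, 8.3]
t 16.22 tcp [569.6 127.7  22.2] lyaw 98.68 tilt 0.19 F [ 1.5 -6.9  8.3] j7 0.04 w 24.4
shift [-48.9  -1.5  -0.7] roll -0.22 ; dir x [-0.151  0.989 -0.002] y [0.989 0.151 0.003]
top 0.66 (array([533.2, 331. ]), array([119.5,  75.4]), 8.5) [0.53932308 0.33566713 0.02151114]
side 0.73 (array([532.5, 313. ]), array([93.8, 84.7]), 1.5) [0.51890408 0.29232811 0.02599515]
```

View pics/d7.png

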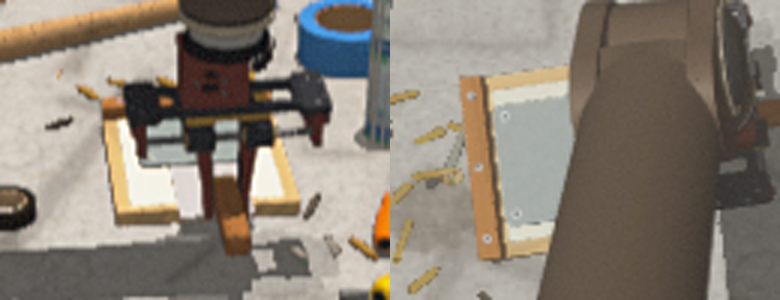

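The plate has been pushed square against the fence (yaw 8.5°, the same as the board). I'll keep pushing the blade under it.

```bash

python3 -m handwheel '[{"xyz":[3,0,0],"roll":0,"fingers":10},{"xyz":[3,0,0],"roll":0,"fingers":10},{"xyz":[3,0,0],"roll":0,"fingers":10},{"xyz":[3,0,0],"roll":0,"fingers":10}]' 60|grep -E "tcp|contact"
python3 -m handwheel '[{"xyz":[3,0,0],"roll":0,"fingers":10},{"xyz":[3,0,0],"roll":0,"fingers":10},{"xyz":[3,0,0],"roll":0,"fingers":10},{"xyz":[3,0,0],"roll":0,"fingers":10}]' 60|grep -E "tcp|contact"
python3 -m handwheel '[{"xyz":[3,0,0],"roll":0,"fingers":10},{"xyz":[3,0,0],"roll":0,"fingers":10},{"xyz":[3,0,0],"roll":0,"fingers":10},{"xyz":[3,0,0],"roll":0,"fingers":10}]' 60|grep -E "tcp|contact"
python3 - <<'E'
from h import *
go(575.5,79.2,23,98.9)
for n in("top","side"):
    p=capture(n)
    for r in outline_of(p,"cover")[:1]:
        v,u=np.nonzero(r["pixels"]);X=world(p,r["pixels"])[0];print(n,r["p"],rect(onplane(p,u,v,.025)),np.median(X,0))
    c=proj(p,[.54,.28,.03]).astype(int);cv2.imwrite(f"pics/d_{n}.png",cv2.resize(p["image"][c[1]-50:c[1]+50,c[0]-65:c[0]+65,::-1],None,fx=3,fy=3,interpolation=cv2.INTER_CUBIC))
cv2.imwrite("pics/d8.png",np.hstack([cv2.imread(f"pics/d_{n}.png") for n in("side","top")]))
E
```

```text
tcp_pos: [0.5678, 0.1393, 0.0223]
contact_force: [1.2, -7.5, 9.3]
tcp_pos: [0.566, 0.151, 0.0223]
contact_force: [1.3, -8.2, 7.3]
tcp_pos: [0.5642, 0.1629, 0.0223]
contact_force: [1.7, -8.3, 9.4]
t 17.42 tcp [564.2 162.9  22.3] lyaw 98.66 tilt 0.19 F [ 1.7 -8.3  9.4] j7 -0.02 w 23.7
shift [-84.5  -1.4  -0.5] roll -0.24 ; dir x [-0.151  0.989 -0.002] y [0.989 0.151 0.003]
top 0.83 (array([534.5, 357.8]), array([106.1,  27.5]), 9.3) [0.54529178 0.36181352 0.02193445]
side 0.66 (array([534.2, 311.9]), array([119.7,  75.7]), 7.0) [0.51569511 0.30330187 0.02790454]
```

```bash

python3 -m handwheel '[{"xyz":[4,0,0],"roll":0,"fingers":10},{"xyz":[4,0,0],"roll":0,"fingers":10},{"xyz":[4,0,0],"roll":0,"fingers":10},{"xyz":[4,0,0],"roll":0,"fingers":10},{"xyz":[4,0,0],"roll":0,"fingers":10}]' 60|grep -E "tcp|contact"
python3 -m handwheel '[{"xyz":[4,0,0],"roll":0,"fingers":10},{"xyz":[4,0,0],"roll":0,"fingers":10},{"xyz":[4,0,0],"roll":0,"fingers":10},{"xyz":[4,0,0],"roll":0,"fingers":10},{"xyz":[3,0,0],"roll":0,"fingers":10}]' 60|grep -E "tcp|contact"
python3 -m handwheel '[{"xyz":[3,0,0],"roll":0,"fingers":10},{"xyz":[3,0,0],"roll":0,"fingers":10},{"xyz":[3,0,0],"roll":0,"fingers":10},{"xyz":[0,0,0],"roll":0,"fingers":10}]' 60|grep -E "tcp|contact"
python3 - <<'E'
from h import *
go(575.5,79.2,23,98.9)
for n in("top","side"):
    p=capture(n)
    for r in outline_of(p,"cover")[:1]:
        v,u=np.nonzero(r["pixels"]);X=world(p,r["pixels"])[0];print(n,r["p"],rect(onplane(p,u,v,.025)),np.median(X,0),X.max(0))
    c=proj(p,[.54,.28,.03]).astype(int);cv2.imwrite(f"pics/d_{n}.png",cv2.resize(p["image"][c[1]-50:c[1]+50,c[0]-65:c[0]+65,::-1],None,fx=3,fy=3,interpolation=cv2.INTER_CUBIC))
cv2.imwrite("pics/d9.png",np.hstack([cv2.imread(f"pics/d_{n}.png") for n in("side","top")]))
E
```

```text
tcp_pos: [0.5612, 0.1826, 0.0223]
contact_force: [1.9, -7.5, 8.6]
tcp_pos: [0.5583, 0.2013, 0.0223]
contact_force: [1.9, -8.4, 9.0]
tcp_pos: [0.557, 0.2105, 0.0223]
contact_force: [2.0, -6.9, 9.9]
t 18.78 tcp [557.  210.5  22.3] lyaw 98.68 tilt 0.19 F [ 2.  -6.9  9.9] j7 -0.1 w 23.6
shift [-132.6   -1.5   -0.4] roll -0.22 ; dir x [-0.151  0.989 -0.002] y [0.989 0.151 0.003]
side 0.64 (array([531.7, 328.6]), array([120. ,  94.3]), 9.8) [0.50992432 0.31788102 0.03007883] [0.59462514 0.37618283 0.03729789]
```

View pics/d9.png

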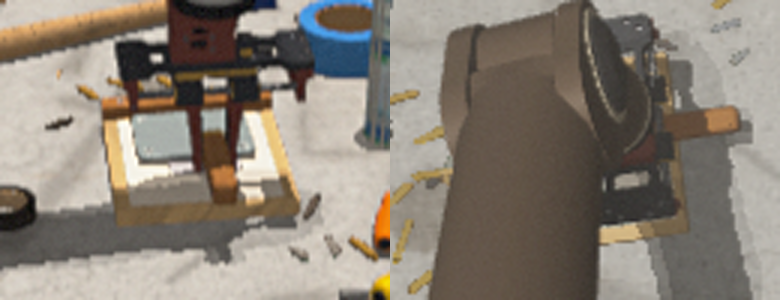

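```bash

python3 -m handwheel '[{"xyz":[3,0,0],"roll":0,"fingers":10},{"xyz":[2,0,0],"roll":0,"fingers":10},{"xyz":[2,0,0],"roll":0,"fingers":10},{"xyz":[0,0,0],"roll":0,"fingers":10}]' 60|grep -E "tcp|contact"
python3 -m handwheel '[{"xyz":[0,0,-2],"roll":0,"fingers":10},{"xyz":[-0.5,0,-1.5],"roll":0,"fingers":10},{"xyz":[-1,0,-1],"roll":0,"fingers":10},{"xyz":[-1.5,0,-1.5],"roll":0,"fingers":10},{"xyz":[-1.5,0,-2],"roll":0,"fingers":10},{"xyz":[-1,0,-4],"roll":0,"fingers":10},{"xyz":[0,0,-6],"roll":0,"fingers":10},{"xyz":[0,0,-8],"roll":0,"fingers":10},{"xyz":[0,0,-8],"roll":0,"fingers":10},{"xyz":[0,0,-8],"roll":0,"fingers":10},{"xyz":[0,0,-4],"roll":0,"fingers":10},{"xyz":[0,0,0],"roll":0,"fingers":10}]' 60|grep -E "tcp|contact"
cat > look.py <<'E'
from h import *
import sys
def cov(near):
    for n in("top","side"):
        p=capture(n)
        for t in("cover",):
            for r in outline_of(p,t)[:4]:
                X,u,v=world(p,r["pixels"]);z=np.median(X[:,2]);
                if np.linalg.norm(np.median(X,0)[:2]-near)<.12:
                    A=np.c_[X[:,:2]-X[:,:2].mean(0),np.ones(len(X))];s=np.linalg.lstsq(A,X[:,2],rcond=None)[0]
                    print(n,t,round(r["p"],2),rect(onplane(p,u,v,z)),"z",round(z,4),"slope deg",np.round(np.degrees(s[:2]),1))
    return p
E
python3 - <<'E'
from look import *
go(575.5,79.2,23,98.9)
p=cov([.53,.32])
c=proj(p,[.54,.28,.05]).astype(int);cv2.imwrite("pics/e1.png",cv2.resize(p["image"][c[1]-60:c[1]+60,c[0]-80:c[0]+80,::-1],None,fx=4,fy=4,interpolation=cv2.INTER_CUBIC))
E
```

```text
tcp_pos: [0.5561, 0.2168, 0.0223]
contact_force: [2.2, -8.8, 9.2]
tcp_pos: [0.5557, 0.2147, 0.0686]
contact_force: [-0.1, 0.2, -3.4]
t 20.32 tcp [555.7 214.7  68.6] lyaw 98.78 tilt 0.14 F [-0.1  0.2 -3.4] j7 -0.13 w 23.7
shift [-137.    -1.2   45.5] roll -0.12 ; dir x [-0.153  0.988  0.001] y [0.988 0.153 0.002]
side cover 0.91 (array([532.1, 313.5]), array([120.6, 102.4]), 6.7) z 0.0732 slope deg [-0.5 -0.4]
```

View pics/e1.png

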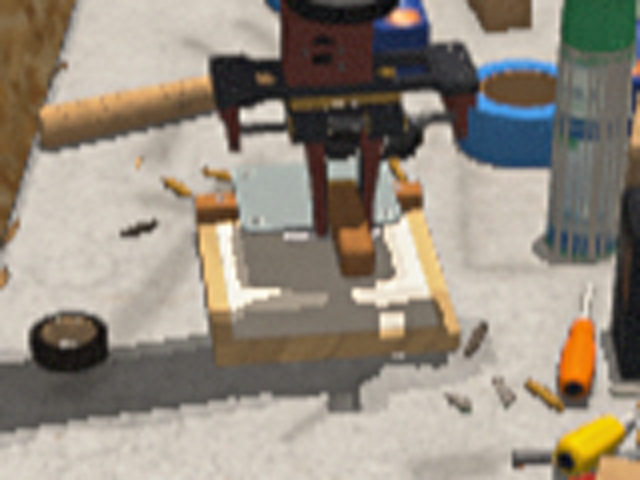

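The plate is level on the blade about 50 mm above the board: the outline is 120.6 x 102.4 mm and the slope is under 1°. I've viewed ten pictures, so I'll use numbers only from here. Carrying it to the stand.

```bash

python3 -m handwheel '[{"xyz":[0,0,-3],"roll":0.4,"fingers":10},{"xyz":[0,0,-6],"roll":0.8,"fingers":10},{"xyz":[0,0,-6],"roll":1.2,"fingers":10},{"xyz":[0,0,-6],"roll":1.6,"fingers":10},{"xyz":[0,0,-6],"roll":1.6,"fingers":10},{"xyz":[0,0,-4],"roll":1.2,"fingers":10},{"xyz":[0,0,-2],"roll":1.2,"fingers":10},{"xyz":[0,0,0],"roll":0.8,"fingers":10}]' 60|grep -E "tcp|contact|orie"
python3 -m handwheel '[{"xyz":[-5,1,0],"roll":0,"fingers":10},{"xyz":[-10,2,0],"roll":0,"fingers":10},{"xyz":[-16,4,0],"roll":0,"fingers":10},{"xyz":[-22,5,0],"roll":0,"fingers":10},{"xyz":[-26,5,0],"roll":0,"fingers":10},{"xyz":[-28,5,0],"roll":0,"fingers":10},{"xyz":[-28,5,0],"roll":0,"fingers":10},{"xyz":[-28,5,0],"roll":0,"fingers":10},{"xyz":[-28,5,0],"roll":0,"fingers":10},{"xyz":[-28,5,0],"roll":0,"fingers":10},{"xyz":[-28,5,0],"roll":0,"fingers":10},{"xyz":[-28,5,0],"roll":0,"fingers":10}]' 60|grep -E "tcp|contact"
python3 -m handwheel '[{"xyz":[-28,5,0],"roll":0,"fingers":10},{"xyz":[-28,5,0],"roll":0,"fingers":10},{"xyz":[-28,5,0],"roll":0,"fingers":10},{"xyz":[-28,5,0],"roll":0,"fingers":10},{"xyz":[-28,5,0],"roll":0,"fingers":10},{"xyz":[-26,5,0],"roll":0,"fingers":10},{"xyz":[-24,5,0],"roll":0,"fingers":10},{"xyz":[-20,5,0],"roll":0,"fingers":10},{"xyz":[-16,5,0],"roll":0,"fingers":10},{"xyz":[-11,4,0],"roll":0,"fingers":10},{"xyz":[-7,3,0],"roll":0,"fingers":10},{"xyz":[-3,2,0],"roll":0,"fingers":10}]' 60|grep -E "tcp|contact"
python3 -m handwheel '[{"xyz":[0,0,0],"roll":0,"fingers":10},{"xyz":[0,0,0],"roll":0,"fingers":10}]' 60|grep -E "tcp|contact"
python3 - <<'E'
from look import *
go(663.6,-313.4,100,90)
p=cov([.65,-.2])
E
```

```text
tcp_pos: [0.5551, 0.2144, 0.1008]
orientation: [0.708, 0.706, 0.001, 0.0]
contact_force: [-0.1, 0.1, -3.8]
tcp_pos: [0.6063, -0.0636, 0.0998]
contact_force: [0.9, -0.5, -3.3]
tcp_pos: [0.6601, -0.3094, 0.0996]
contact_force: [0.1, 0.4, -3.0]
tcp_pos: [0.6607, -0.3067, 0.0998]
contact_force: [-0.6, -0.5, -2.9]
t 23.35 tcp [ 660.7 -306.7   99.8] lyaw 90.04 tilt 0.06 F [-0.6 -0.5 -2.9] j7 0.58 w 24.1
shift [-6.7  2.9 -0.2] roll 0.04 ; dir x [-0.001  1.     0.001] y [ 1.     0.001 -0.   ]
top cover 0.82 (array([ 655.4, -200.2]), array([120.2,  96.8]), 0.1) z 0.1012 slope deg [-1.9  0.9]
side cover 0.98 (array([ 653.2, -199.7]), array([106.8, 125.9]), 88.8) z 0.1052 slope deg [ -4.1 -32.1]
```

```bash

python3 -m handwheel '[{"xyz":[-3,0,0],"roll":0.4,"fingers":10},{"xyz":[-5,0,3],"roll":0.5,"fingers":10},{"xyz":[-3.5,0,6],"roll":0,"fingers":10},{"xyz":[-1,0,8],"roll":0,"fingers":10},{"xyz":[0,0,7],"roll":0,"fingers":10},{"xyz":[0,0,5],"roll":0,"fingers":10},{"xyz":[0,0,2],"roll":0,"fingers":10},{"xyz":[0,0,0],"roll":0,"fingers":10},{"xyz":[0,0,0],"roll":0,"fingers":10}]' 60|grep -E "tcp|contact"
python3 - <<'E'
from look import *
go(663.6,-313.4,100,90)
p=cov([.65,-.2])
# lips, gap check in top view: points by height around the stand
for n in("top","side"):
    p=capture(n);X,u,v=world(p)
    k=(abs(X[:,0]-.657)<.09)&(abs(X[:,1]+.214)<.085)
    for nm,(a,b) in dict(lip=(.054,.0665),plate=(.067,.082)).items():
        q=k&(X[:,2]>a)&(X[:,2]<b);P=onplane(p,u[q],v[q],.062 if nm=="lip" else .073)
        for s in(-1,1):
            g=P[(P[:,0]-.657)*s>(.05 if nm=="lip" else 0)];
            if len(g)>20: print(n,nm,s,len(g),"x",np.round(np.percentile(g[:,0],[1,50,99]),4),"y",np.round(np.percentile(g[:,1],[1,99]),4))
E
```

```text
tcp_pos: [0.6606, -0.3201, 0.0689]
contact_force: [0.5, -0.4, -3.1]
t 24.3 tcp [ 660.6 -320.1   68.9] lyaw 89.09 tilt 0.01 F [ 0.5 -0.4 -3.1] j7 0.59 w 23.6
shift [  6.8   2.9 -31.1] roll -0.91 ; dir x [0.016 1.    0.   ] y [ 1.    -0.016 -0.   ]
top cover 0.75 (array([ 657. , -212.2]), array([ 98.9, 120.2]), 89.7) z 0.0703 slope deg [ 0. -0.]
side cover 0.96 (array([ 655.8, -217.7]), array([ 98.8, 120.5]), 86.7) z 0.0747 slope deg [ -5.5 -35.6]
top lip -1 129 x [0.5834 0.5887 0.6039] y [-0.2515 -0.1389]
top lip 1 175 x [0.7151 0.7273 0.7309] y [-0.2871 -0.1406]
top plate -1 741 x [0.5968 0.6278 0.6566] y [-0.2725 -0.1626]
top plate 1 725 x [0.6588 0.6851 0.7164] y [-0.2782 -0.1654]
side lip -1 128 x [0.5825 0.5872 0.6018] y [-0.2938 -0.1705]
side lip 1 163 x [0.7129 0.7252 0.7303] y [-0.2957 -0.1586]
side plate -1 475 x [0.5956 0.6176 0.6427] y [-0.2744 -0.1679]
side plate 1 286 x [0.6591 0.6855 0.7227] y [-0.2749 -0.1765]
```

```bash

python3 -m handwheel '[{"xyz":[0,0,2],"roll":0,"fingers":10},{"xyz":[0,0,3],"roll":0,"fingers":10},{"xyz":[0,0,3],"roll":0,"fingers":10},{"xyz":[0,0,3],"roll":0,"fingers":10},{"xyz":[0,0,2],"roll":0,"fingers":10},{"xyz":[0,0,0],"roll":0,"fingers":10},{"xyz":[0,0,0],"roll":0,"fingers":10}]' 60|grep -E "tcp|contact"
python3 -m handwheel '[{"xyz":[0,0,1.5],"roll":0,"fingers":10},{"xyz":[0,0,1.5],"roll":0,"fingers":10},{"xyz":[0,0,1.5],"roll":0,"fingers":10},{"xyz":[0,0,1.5],"roll":0,"fingers":10},{"xyz":[0,0,0],"roll":0,"fingers":10}]' 60|grep -E "tcp|contact"
python3 - <<'E'
from look import *
go(663.6,-313.4,100,90)
p=cov([.65,-.2])
E
```

```text
tcp_pos: [0.6603, -0.3203, 0.0557]
contact_force: [0.3, -0.2, -2.3]
tcp_pos: [0.6604, -0.3203, 0.0498]
contact_force: [-0.2, -0.4, -2.5]
t 25.6 tcp [ 660.4 -320.3   49.8] lyaw 89.07 tilt 0.01 F [-0.2 -0.4 -2.5] j7 0.6 w 23.5
shift [  6.9   3.1 -50.2] roll -0.93 ; dir x [0.016 1.    0.   ] y [ 1.    -0.016 -0.   ]
top cover 0.6 (array([ 657.2, -214.2]), array([100.6, 121. ]), 89.7) z 0.0534 slope deg [-0.   0.6]
side cover 0.75 (array([ 655.1, -221.8]), array([118.3,  89.4]), 0.2) z 0.0573 slope deg [ 0.  -3.8]
```

Now I'll lower 6 mm more to free the blade, then draw it out toward -y.

```bash

python3 -m handwheel '[{"xyz":[0,0,1.5],"roll":0,"fingers":10},{"xyz":[0,0,1.5],"roll":0,"fingers":10},{"xyz":[0,0,1.5],"roll":0,"fingers":10},{"xyz":[0,0,1.5],"roll":0,"fingers":10},{"xyz":[0,0,1],"roll":0,"fingers":10},{"xyz":[0,0,0],"roll":0,"fingers":10},{"xyz":[0,0,0],"roll":0,"fingers":10}]' 60|grep -E "tcp|contact"
python3 - <<'E'
from look import *
go(663.6,-313.4,100,90)
p=cov([.65,-.2])
E
```

```text
tcp_pos: [0.6605, -0.3203, 0.0429]
contact_force: [-0.1, 0.1, -2.3]
t 26.38 tcp [ 660.5 -320.3   42.9] lyaw 89.08 tilt 0.01 F [-0.1  0.1 -2.3] j7 0.6 w 23.7
shift [  7.    3.  -57.1] roll -0.92 ; dir x [0.016 1.    0.   ] y [ 1.    -0.016 -0.   ]
top cover 0.7 (array([ 656.9, -214.1]), array([104.4, 124.3]), 87.5) z 0.0534 slope deg [-14.5   7. ]
side cover 0.7 (array([ 655.8, -227.3]), array([ 78.9, 120.6]), 89.4) z 0.0572 slope deg [ -1.  -19.6]
```

```bash

python3 - <<'E'
from look import *
p=capture("top");X,u,v=world(p)
for y in np.arange(-.62,-.38,.03):
    r=[]
    for x in np.arange(.5,.86,.03):
        k=(abs(X[:,0]-x)<.015)&(abs(X[:,1]-y)<.015);r.append(int(1000*X[k,2].max()) if k.any() else -1)
    print(round(y,2),r)
E
```

```text
-0.62 [16, 16, 13, 16, 13, 3, 112, 112, 220, 116, 32, 505]
-0.59 [6, 3, 4, 11, 14, 66, 66, 2, 29, 42, 42, 582]
-0.56 [7, 2, 4, 8, 8, 66, 67, 66, 31, 48, 43, 497]
-0.53 [3, 5, 5, 5, 10, 68, 67, 65, 8, 38, 241, 659]
-0.5 [3, 5, 3, 12, 16, 13, 8, 2, -1, -1, 241, 653]
-0.47 [4, 6, 12, 12, 11, 10, 0, -1, -1, -1, 241, 648]
-0.44 [7, 5, 4, 11, 9, -1, -1, -1, -1, -1, 242, 657]
-0.41 [4, 7, 3, -1, -1, -1, -1, -1, -1, -1, 241, 522]
```

```bash

python3 -m handwheel '[{"xyz":[-3,0,0],"roll":0,"fingers":10},{"xyz":[-6,0,0],"roll":0,"fingers":10},{"xyz":[-10,0,0],"roll":0,"fingers":10},{"xyz":[-12,0,0],"roll":0,"fingers":10},{"xyz":[-14,0,0],"roll":0,"fingers":10},{"xyz":[-14,0,0],"roll":0,"fingers":10},{"xyz":[-14,0,0],"roll":0,"fingers":10},{"xyz":[-14,0,0],"roll":0,"fingers":10},{"xyz":[-11,0,0],"roll":0,"fingers":10},{"xyz":[-9,0,0],"roll":0,"fingers":10},{"xyz":[-4,0,0],"roll":0,"fingers":10},{"xyz":[0,0,0],"roll":0,"fingers":10}]' 60|grep -E "tcp|contact"
python3 - <<'E'
from look import *
go(663.6,-313.4,100,90)
p=cov([.65,-.2])
E
```

```text
tcp_pos: [0.6581, -0.4328, 0.0428]
contact_force: [-0.8, -0.2, -1.6]
t 27.63 tcp [ 658.1 -432.8   42.8] lyaw 89.0 tilt 0.03 F [-0.8 -0.2 -1.6] j7 0.71 w 23.5
shift [119.5   3.4 -57.3] roll -1.0 ; dir x [ 0.017  1.    -0.   ] y [ 1.    -0.017 -0.   ]
top cover 0.78 (array([ 657.1, -212.9]), array([ 97.7, 121. ]), 89.7) z 0.0533 slope deg [-0.1  0.2]
side cover 0.7 (array([ 611.9, -206.9]), array([89.2, 32.9]), 87.0) z 0.0574 slope deg [-0.6  0.1]
```

```bash

python3 -m handwheel '[{"xyz":[-2,0,-4],"roll":0,"fingers":10},{"xyz":[-2,0,-10],"roll":0,"fingers":10},{"xyz":[0,0,-18],"roll":0,"fingers":10},{"xyz":[0,0,-22],"roll":0,"fingers":10},{"xyz":[0,0,-22],"roll":0,"fingers":10},{"xyz":[0,0,-18],"roll":0,"fingers":10},{"xyz":[0,0,-10],"roll":0,"fingers":10},{"xyz":[8,-4,-4],"roll":0,"fingers":10},{"xyz":[15,-8,0],"roll":0,"fingers":10},{"xyz":[22,-10,0],"roll":0,"fingers":10},{"xyz":[26,-11,0],"roll":0,"fingers":10},{"xyz":[28,-12,0],"roll":0,"fingers":10}]' 60|grep -E "tcp|contact"
python3 -m handwheel '[{"xyz":[28,-12,0],"roll":0,"fingers":10},{"xyz":[28,-12,0],"roll":0,"fingers":10},{"xyz":[28,-12,0],"roll":0,"fingers":10},{"xyz":[28,-12,0],"roll":0,"fingers":10},{"xyz":[28,-12,0],"roll":0,"fingers":10},{"xyz":[28,-12,0],"roll":0,"fingers":10},{"xyz":[28,-12,0],"roll":0,"fingers":10},{"xyz":[28,-12,0],"roll":0,"fingers":10},{"xyz":[28,-12,0],"roll":0,"fingers":10},{"xyz":[28,-12,0],"roll":0,"fingers":10},{"xyz":[28,-12,0],"roll":0,"fingers":10},{"xyz":[28,-12,0],"roll":0,"fingers":10}]' 60|grep -E "tcp|contact"
python3 -m handwheel '[{"xyz":[20,-9,0],"roll":0,"fingers":10},{"xyz":[10,-5,0],"roll":0,"fingers":10},{"xyz":[0,0,0],"roll":7,"fingers":10},{"xyz":[0,0,0],"roll":7,"fingers":10},{"xyz":[0,0,0],"roll":7,"fingers":10},{"xyz":[0,0,0],"roll":7,"fingers":10},{"xyz":[0,0,0],"roll":7,"fingers":10},{"xyz":[0,0,0],"roll":7,"fingers":10},{"xyz":[0,0,0],"roll":7,"fingers":10},{"xyz":[0,0,0],"roll":7,"fingers":10},{"xyz":[0,0,0],"roll":7,"fingers":10},{"xyz":[0,0,0],"roll":7,"fingers":10}]' 60|grep -E "tcp|contact"
python3 - <<'E'
from look import *
go(455,38,20,14.5)
p=cov([.65,-.2])
E
```

```text
tcp_pos: [0.6137, -0.3343, 0.1499]
contact_force: [0.1, 0.4, -1.1]
tcp_pos: [0.4747, 0.0043, 0.1506]
contact_force: [0.4, -0.5, -2.7]
tcp_pos: [0.4617, 0.0332, 0.1505]
contact_force: [-0.2, 0.8, -2.3]
t 30.83 tcp [461.7  33.2 150.5] lyaw 18.77 tilt 0.08 F [-0.2  0.8 -2.3] j7 -1.3 w 23.7
shift [ -4.7  -6.7 130.5] roll 4.27 ; dir x [ 0.947  0.322 -0.001] y [ 0.322 -0.947 -0.001]
top cover 0.59 (array([ 657.2, -214.6]), array([122.2, 100.6]), 0.1) z 0.0532 slope deg [-0.5  2.6]
side cover 0.81 (array([ 654.8, -215.7]), array([104.9, 120.5]), 88.6) z 0.0573 slope deg [-0.3  0.2]
```

Plate is flat on the stand, blade carried back. Laying the lifter down at its original place.

```bash

python3 -m handwheel '[{"xyz":[-4.7,-6.7,10],"roll":4.2,"fingers":10},{"xyz":[0,0,25],"roll":0,"fingers":10},{"xyz":[0,0,30],"roll":0,"fingers":10},{"xyz":[0,0,30],"roll":0,"fingers":10},{"xyz":[0,0,22],"roll":0,"fingers":10},{"xyz":[0,0,12],"roll":0,"fingers":10},{"xyz":[0,0,5],"roll":0,"fingers":10},{"xyz":[0,0,4],"roll":0,"fingers":10},{"xyz":[0,0,3],"roll":0,"fingers":10},{"xyz":[0,0,2],"roll":0,"fingers":10},{"xyz":[0,0,1],"roll":0,"fingers":10},{"xyz":[0,0,0],"roll":0,"fingers":10}]' 60|grep -E "tcp|contact"
python3 -m handwheel '[{"xyz":[0,0,1],"roll":0,"fingers":10},{"xyz":[0,0,0],"roll":0,"fingers":10}]' 60|grep -E "tcp|contact"
python3 -m handwheel '[{"xyz":[0,0,0.8],"roll":0,"fingers":10},{"xyz":[0,0,0],"roll":0,"fingers":10}]' 60|grep -E "tcp|contact"
```

```text
tcp_pos: [0.4569, 0.0378, 0.0075]
contact_force: [0.7, 1.3, -1.8]
tcp_pos: [0.4568, 0.0379, 0.0063]
contact_force: [-0.3, -0.3, -2.0]
tcp_pos: [0.4566, 0.0378, 0.0053]
contact_force: [-0.2, -0.4, -2.4]
```

```bash

python3 -m handwheel '[{"xyz":[0,0,0.8],"roll":0,"fingers":10},{"xyz":[0,0,0],"roll":0,"fingers":10}]' 60|grep -E "tcp|contact"
python3 -m handwheel '[{"xyz":[0,0,0.6],"roll":0,"fingers":10},{"xyz":[0,0,0],"roll":0,"fingers":10}]' 60|grep -E "tcp|contact"
python3 -m handwheel '[{"xyz":[0,0,0],"roll":0,"fingers":30},{"xyz":[0,0,0],"roll":0,"fingers":50},{"xyz":[0,0,0],"roll":0,"fingers":70},{"xyz":[0,0,0],"roll":0,"fingers":87},{"xyz":[0,0,0],"roll":0,"fingers":87},{"xyz":[0,0,0],"roll":0,"fingers":87},{"xyz":[0,0,0],"roll":0,"fingers":87},{"xyz":[0,0,0],"roll":0,"fingers":87},{"xyz":[0,0,0],"roll":0,"fingers":87},{"xyz":[0,0,0],"roll":0,"fingers":87}]' 60
python3 -m handwheel '[{"xyz":[0,0,-10],"roll":0,"fingers":87},{"xyz":[0,0,-20],"roll":0,"fingers":87},{"xyz":[0,0,-25],"roll":0,"fingers":87},{"xyz":[0,0,-30],"roll":0,"fingers":87},{"xyz":[0,0,-30],"roll":0,"fingers":87},{"xyz":[0,0,-30],"roll":0,"fingers":87},{"xyz":[0,0,-20],"roll":0,"fingers":87},{"xyz":[0,0,0],"roll":0,"fingers":87}]' |grep -E "tcp|contact"
python3 - <<'E'
from look import *
go(455,38,20,14.5)
cov([.65,-.2]);p=capture("side")
for t,nr in(("lifter",[.52,.04]),("cover_done",[.48,-.2])):
    for r in outline_of(p,t):
        X,u,v=world(p,r["pixels"])
        if np.linalg.norm(np.median(X,0)[:2]-nr)<.1:
            B=X[X[:,0]>.51] if t=="lifter" else X
            print(t,rect(onplane(p,u,v,.055)),X.min(0),X.max(0),"z",np.median(B[:,2]),np.polyfit(B[:,0],B[:,2],1)[0])
E
```

```text
tcp_pos: [0.4565, 0.0377, 0.0044]
contact_force: [-0.2, -0.3, -2.0]
tcp_pos: [0.4565, 0.0377, 0.0042]
contact_force: [-3.0, 0.3, 6.0]
time: 33.53
tcp_pos: [0.4565, 0.0377, 0.0038]
orientation: [0.992, 0.129, 0.0, -0.0]
contact_force: [0.3, 0.2, -0.9]
width: 0.972
gripper_force: 0.0
tcp_pos: [0.459, 0.0378, 0.1734]
contact_force: [0.1, 0.6, -0.5]
t 34.2 tcp [459.   37.8 173.4] lyaw 14.84 tilt 0.42 F [ 0.1  0.6 -0.5] j7 -1.4 w 87.2
shift [ -4.9  -1.1 153.4] roll 0.34 ; dir x [0.967 0.256 0.007] y [ 0.256 -0.967 -0.001]
top cover 0.65 (array([ 658.5, -212.8]), array([ 97.7, 123.9]), 89.7) z 0.0534 slope deg [0.  0.1]
side cover 0.55 (array([ 655.2, -214.7]), array([103. , 119.7]), 88.8) z 0.0572 slope deg [0.1 0.1]
lifter (array([487.6,  12.9]), array([ 97.1, 237.4]), 72.6) [ 0.36298573  0.00292877 -0.00180147] [0.60131622 0.13981716 0.0755586 ] z 0.004991808275515425 -0.013889151587103014
cover_done (array([ 473.2, -233.3]), array([200.3, 156.9]), 86.9) [ 0.39426432 -0.29036404  0.00047494] [ 0.55177304 -0.13182709  0.06902053] z 0.019793608544092282 -0.014494730236433058
cover_done (array([ 476.8, -200.4]), array([108.2, 123.7]), 85.3) [ 0.41267718 -0.257       0.00076522] [ 0.54136064 -0.07860858  0.065225  ] z 0.05725651141682178 0.000947760239477468
```

The plate is level on the bearers (centre 657,-214 mm), the drying plate hasn't moved, and the lifter lies flat with the robot clear.

```bash
python3 -c "
from station import *
print(finish_job())"
```

```text
the job is handed in; nothing more can be done
None
```

The cover plate is flat on the empty stand's bearers between the lips, the blade is drawn out, the lifter is back flat on the bench, the other plate is undisturbed, and I handed the job in at about 34 s of the 72 s allowed (no verdict came back).

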